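# Stand the gap gauge in the conveyor transfer gap

### The arm

A 6-joint arm with a two-finger parallel gripper is mounted at the origin on the work surface. World frame = base frame: x ahead of the robot, y to its left, z up, the work surface at z = 0. Lengths are in mm, angles in rad, forces in N, time in s.
With the tool pointing down it reaches from about 350 to 975 mm from the base axis. Payload 7.1 kg.
Tool frame: the origin (TCP) lies at the very end of the fingers, on their centre line; the grasp point (between the pads) lies 19 mm behind it (ctrl.tcp_to_grasp is the distance from the TCP to the grasp point, in mm); z points along the fingers, x is the direction in which the jaws open and shut, and the axes are right-handed (so a half turn about z gives the same grasp; the last joint's range is limited). The gripper opens to 88 mm and grips with 3 to 60 N. Pads are 20 mm wide; open, the fingers measure 115 mm over their backs; the gripper's body (75 mm by 178 mm) begins 61 mm behind the grasp point.
Start: joints at [-1.311, 0.423, 1.63, -0, 1.089, -0.019], TCP at [172.02, -600.844, 222.675] pointing down, gripper open.
Joint ranges: [-3, 3], [-0.9, 2.11], [0.09, 2.58], [-1.31, 4.45], [0.11, 2.69], [-2.54, 2.54]. Speed limits (rad/s): [2.39, 2.39, 3.01, 3.14, 3.14, 3.14].

### API

Orientations are given as a rotation vector (axis times angle).
In Python, from workcell import get_obs, viewer, ctrl, masks_of gives the robot as it stands. The module is installed in compiled form; this text tells all that it offers.
- The arm moves only by the shell command python3 -m inch 'ROWS'. ROWS is JSON, a list of rows, each an object of numbers: "tx", "ty", "tz": the shift along the tool's x, y, z in cm; "ax", "ay", "az": the turn, a rotation vector about the tool's x, y, z in degrees; "jaw": the opening, from 0 (shut) to 1 (fully open). In form: [{"tx": .., "ty": .., "tz": .., "ax": .., "ay": .., "az": .., "jaw": ..}, ...]. A call has 1 to 12 rows; each row shifts and turns the commanded pose from where the row before left it, along the tool's axes as they then stand; what a row does not reach is not made up. A row lasts 1/8 s, in which the tool goes at most 62.5 mm and 10.7 degrees, less where a joint would pass 70% of its speed; a pose out of reach is approached as far as the arm can. A call is refused whole if a number of a shift passes 6.25 or a number of a turn 10.7, either way. A call with a gripper value outside its range is refused whole. The fingers move at their own pace and stop on an object; the grip force is fixed at half the most. Time passes only in rows, so rows that do not move let the fingers close. It gives the time, the measured TCP pose, the force and the opening at its end, in the units of the state.
- get_obs(): the state, without advancing time (a new reading comes with each control period).
- viewer.get_image(name): name is "scene" or "top" or "wrist"; returns (picture, depth): 400x640x3 uint8, red, green, blue; 400x640 float32, mm along the optical axis (not along the pixel's ray), 0 where there is no reading.
- viewer.get_calibration(name): a dict with "fx", "fy", "cx", "cy" (pixels), "distortion" ([k1, k2, p1, p2, k3] as OpenCV has them; the pictures are not rectified), "rvec" (rotation vector, rad) and "tvec" (3), from world to camera coordinates, as OpenCV has them. Camera axes: x right, y down, z forward; pixel columns grow to the right and rows downward; lengths in mm; the calibration is good to about 2 mm. A picture is of the moment at which its call begins: read the wrist's pose just before it. get_calibration takes no time and is no camera call; for the wrist camera it gives the pose at the moment of the call.
- ctrl.close_job(): hands the job in, once; it reports no verdict.
Trained networks look in the newest picture that a camera, given by its name, has taken for a name from the list of things; names that differ only in an ending like _2 or _b are one class to them, and where a whole thing is asked for, a point or a joint stands for the part that bears it (a point fixed in the world has none). Each returns a list of dicts, best first, with "score" (0 to 1); they miss things now and then, are a little off and sometimes report something else, mostly with a low value. They report only what shows in the picture. A call takes as long as a camera call. They do not tell look-alikes from the thing itself.
- masks_of(camera, thing): "pixels" (400x640 bool, what is visible of it) and "location" ([column, row] in pixels, amid what is visible of it).
The state is a dict: "t": time; "qpos": joint angles; "qvel": joint speeds; "joint_torque": joint torques, N m; "ee_pos": TCP position; "orientation": TCP orientation; "ft_force": force on the tool from outside, world axes, zero at the start; "moment": the same for the moment, N m; "width": finger opening in mm.
Only numpy, scipy, OpenCV 4.12 (cv2) and the standard library are available. Lean on these libraries where they do the work, as an engineer would, in place of code of your own. Each camera call takes 0.05 s, during which the arm holds its last target. There are 200 camera calls.

### The job

Take the green gap gauge from its wooden stand and, feeling gently for the gap between the nose of the black belt and the steel transfer plate, lower its blade into that gap about midway across the belt, square to the line, until its shoulder is fully home on the plate. Keep hold of it until it is home rather than dropping it in, then let go and leave it standing there so that the fitter can set the plate to it; leave everything else where it is.

Things in the scene. Friction and masses are not known exactly. Their poses are not given: they have to be found in the camera images.
- go: the green gap gauge, loose, about 0.16 kg, 130 mm tall, upright in a slot of the stand, blade down. Origin: middle of the blade's bottom edge; z up, x along the blade's width, y across its thickness (same after a half turn). Steel blade 50 (x) by 4 mm (y), z 0 to 70 mm; dark shoulder 60 by 24 mm, z 70 to 78; green handle 46 (x) by 14 mm (y), z 78 to 130, gripped across its 14 mm
- go_shoulder (a point): point on the green gauge at the underside of its shoulder, on the gauge's axis, 70 mm above the blade's bottom edge; axes as the gauge's
- nogo: the red gauge in the other slot, same shape and axes as the green one but with a blade 8 mm thick; not needed, leave it in the stand
- stand: wooden gauge stand, fixed, 90 (x) by 150 (y) by 75 mm high; origin in the middle of its underside; two slots 58 mm (x) by 11 mm (y) at y = +40 and -40 mm, each holding a gauge whose shoulder rests on the stand's top (blade's bottom edge 5 mm above the bench). The two gauges may be in either slot
- line: the conveyor line, fixed on the bench: black flat belt on its +y side, then a gap, a steel transfer plate and steel gravity rollers on its -y side. Origin: at bench level under the middle of the belt's width, at the middle of the range in which the gap may lie; x across the belt, y along the line (from plate towards belt), z up. Nothing on it gives way under moderate forces
- belt (a point): point on the belt's top, mid width, 250 mm along +y from the line's origin; line's axes. Belt top 120 mm above the bench, 150 mm wide (x); at the gap it turns down over a nose drum of radius 20 mm, axis along x, 100 mm above the bench
- gap_zone (a point): point 117 mm above the line's origin, at the height of the plate's top; line's axes. The plate is 150 mm wide, 110 mm long (y); its belt-side edge is folded straight down 40 mm and faces the belt nose. Gap: 6 to 7.5 mm at 100 mm height, 9 mm wider at plate height, open below. Nose and plate are set together: the plate's edge lies from -25 to +17 mm in y, not reported: feel or look
- parcel: brown carton, 130 (x) by 200 (y) by 90 mm, loose on the belt well away from the gap; origin in the middle of its underside; leave it alone
- scanner: black and grey hand scanner, about 175 mm long and 35 mm high, loose on the bench between the robot and the line; origin under its middle; leave it alone
- whitebox: white box, 90 (x) by 160 (y) by 60 mm, loose on the gravity rollers (tops 110 mm above the bench) well away from the gap; origin in the middle of its underside; leave it alone
There are look-alikes about, which are no part of the job. Leave any blue or purple look-alike of the go alone.

How it is judged:
By the outcome, as a careful person would: the job done as asked, in the order asked, and still so for the second after the job is handed in, with the robot touching nothing.
It also fails if it takes over 58 s, if anything falls off the work surface, if the arm or the gripper's body presses on something with over 40 N, if the wrist force passes 120 N, or if a joint passes its speed limit or range.

## Working session

There is one attempt and no reset: what is moved stays moved. The work goes in short steps, Python scripts to look and compute and a shell command to move; the robot and the scene stay as the last step left them, time stands still between calls to the robot, and variables do not carry over. Pictures are saved under pics/ and viewed, about 8 in all and at most 12, crops included, and the job is handed in when it is done.

```bash
mkdir -p pics
cat > h.py <<'E'
import numpy as np,cv2
from workcell import get_obs,viewer,ctrl,masks_of
def cal(n):
    c=viewer.get_calibration(n);K=np.array([[c['fx'],0,c['cx']],[0,c['fy'],c['cy']],[0,0,1.]])
    return K,np.array(c['distortion'],float),cv2.Rodrigues(np.array(c['rvec'],float))[0],np.array(c['tvec'],float).ravel()
def world(n,uv,d,c=None):
    K,D,R,t=c or cal(n);uv=np.asarray(uv,float).reshape(-1,1,2)
    p=cv2.undistortPoints(uv,K,D).reshape(-1,2);d=np.asarray(d,float).reshape(-1,1)
    return (np.hstack([p*d,d])-t)@R
def pix(n,P,c=None):
    K,D,R,t=c or cal(n);return cv2.projectPoints(np.asarray(P,float).reshape(-1,3),R,t,K,D)[0].reshape(-1,2)
def cloud(n,depth,mask,c=None):
    v,u=np.nonzero(mask&(depth>0));return world(n,np.c_[u,v],depth[v,u],c)
def save(f,im,s=1):
    cv2.imwrite(f,cv2.resize(im[...,::-1],None,fx=s,fy=s,interpolation=cv2.INTER_CUBIC) if s!=1 else im[...,::-1])
E
python3 - <<'E'
from h import *
np.set_printoptions(precision=1,suppress=True)
o=get_obs();print(o['t'],o['ee_pos'],o['orientation'],o['width'],o['ft_force'])
ims=[]
for n in('scene','top'):
    im,d=viewer.get_image(n);np.savez(f'{n}.npz',im=im,d=d);save(f'pics/{n}0.png',im)
    for th in('go','nogo','stand','belt','line','scanner','parcel','whitebox'):
        for m in masks_of(n,th)[:4]:
            P=cloud(n,d,m['pixels'])
            print(n,th,round(m['score'],2),np.round(m['location']),m['pixels'].sum(),np.median(P,0) if len(P) else '',np.percentile(P,[3,97],axis=0).ravel() if len(P) else '')
E
```

```text
0.0 [ 171.9 -600.3  221.9] [-2.5  1.9  0. ] 88.0502298321116 [ 0.6 -0.5  0. ]
scene go 0.91 [246. 160.] 364 [ 446.3 -254.   102.9] [ 406.7 -267.3   75.5  467.6 -246.1  136.3]
scene go 0.9 [204. 157.] 367 [ 466.6 -366.6   81.4] [ 422.4 -414.9    1.4  483.  -355.5  131. ]
scene go 0.63 [269. 136.] 204 [ 316.3 -262.4   93.7] [ 278.5 -276.9   68.2  328.6 -252.3  131.5]
scene nogo 0.84 [272. 168.] 291 [ 431.7 -175.4  104.7] [ 402.5 -185.8   79.2  451.4 -167.8  136.3]
scene stand 0.95 [261. 182.] 2004 [ 461.8 -196.4   62.5] [ 381.6 -284.1    4.3  486.1 -141.6   77.7]
scene belt 0.73 [314. 282.] 32602 [717.2 114.1 114.7] [ 572.8 -450.5   48.9  819.1  471.7  136. ]
scene belt 0.41 [245. 164.] 351 [ 447.5 -253.9  103.5] [ 415.8 -265.5   76.1  467.8 -245.8  136.3]
scene line 0.78 [314. 285.] 31973 [717.4 114.9 114.9] [ 574.6 -446.7   57.7  819.2  471.1  135.7]
scene scanner 0.68 [345. 225.] 999 [441.   43.4  30.7] [351.8 -29.9   4.2 484.6  94.9  37.8]
scene parcel 0.67 [438. 310.] 13164 [704.1 324.4 210. ] [609.3 221.9 126.7 739.6 409.8 212.3]
scene whitebox 0.95 [165. 188.] 3373 [ 664.9 -300.
[... 404 characters left out ...]
 53.8  809.6  463.7  123.1]
top nogo 0.69 [392. 236.] 274 [ 419.1 -179.9  111.7] [ 394.8 -196.6   74.8  447.2 -171.   137.9]
top stand 0.88 [403. 233.] 1824 [ 426.1 -216.2   74.3] [ 379.9 -291.3    3.1  481.9 -145.9   79.6]
top belt 0.85 [307. 154.] 22223 [633.4  24.  112. ] [ 550.  -477.5   53.1  810.6  463.2  123.1]
top line 0.67 [306. 150.] 22365 [634.2  21.3 112. ] [ 550.4 -477.6   52.7  810.3  463.8  123.1]
top scanner 0.91 [307. 238.] 1227 [424.6  32.4  30. ] [347.9 -33.3   1.7 481.8  88.8  38.6]
top parcel 0.97 [181. 133.] 5623 [655.4 309.1 208.9] [598.4 215.9 135.8 728.3 409.9 213.2]
top whitebox 0.72 [447. 137.] 2891 [ 641.  -317.   168.6] [ 599.1 -397.8  119.8  691.7 -242.5  172.9]
```

View pics/scene0.png

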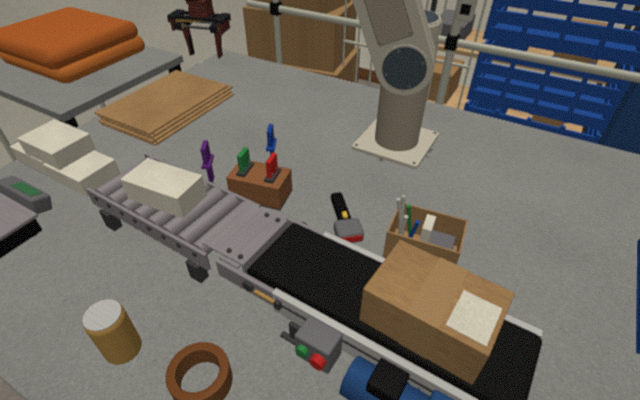

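View pics/top0.png

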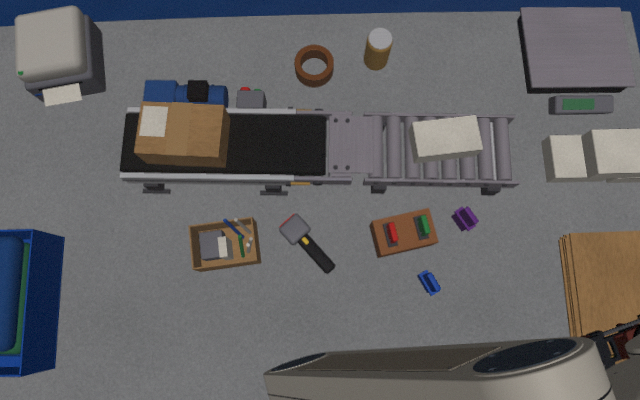

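Top picture: the green gauge is at (423,226) in the stand, the red one at (392,234), and the look-alikes are blue at (428,282) and purple at (465,217), both standing on the bench. In the scene picture they are green (245,160), red (272,168), blue (270,136) and purple (206,160). I'm choosing the green one in the stand. The plate/belt boundary is near column 328 in the top picture.

Run:
```python
from h import *
np.set_printoptions(precision=2,suppress=True)
def rect(P): 
    r=cv2.minAreaRect(P[:,:2].astype(np.float32));return np.array(r[0]),np.array(r[1]),r[2]
A={n:np.load(f'{n}.npz') for n in('scene','top')}
for n in A:
    im,d=A[n]['im'],A[n]['d'];hsv=cv2.cvtColor(im,cv2.COLOR_RGB2HSV);H,S,V=cv2.split(hsv)
    v,u=np.mgrid[:400,:640];P=np.zeros((400,640,3));P[:]=world(n,np.c_[u.ravel(),v.ravel()],d.ravel()).reshape(400,640,3)
    z=P[...,2]
    g=(abs(H.astype(int)-65)<22)&(S>90)&(abs(P[...,0]-440)<60)&(abs(P[...,1]+250)<50)
    gt=P[g&(z>122)];print(n,'green',g.sum(),len(gt),gt.mean(0),rect(gt))
    s=(abs(z-76)<5)&(abs(P[...,0]-430)<80)&(abs(P[...,1]+215)<110)
    print('stand',s.sum(),rect(P[s]), np.median(z[s]))
    # belt black
    b=(V<45)&(abs(z-120)<8)&(P[...,1]<210)&(P[...,1]>-120)&(abs(P[...,0]-650)<120)
    Q=P[b];print('belt',b.sum(),rect(Q),np.median(Q[:,2]))
    pl=(V>=60)&(abs(z-117)<5)&(P[...,1]<0)&(P[...,1]>-170)&(abs(P[...,0]-640)<90)
    print('plate',pl.sum(),rect(P[pl]))
    w=masks_of  # noqa
im=A['top']['im'];a=cv2.resize(im[195:255,370:470],None,fx=6,fy=6);b=cv2.resize(im[100:200,300:400],None,fx=4,fy=4)
c=np.zeros((360,1000,3),np.uint8)
cv2.imwrite('pics/crop1.png',np.hstack([cv2.resize(a,(440,264)),cv2.resize(im[110:190,300:400],(330,264),interpolation=cv2.INTER_CUBIC)])[...,::-1])
print(cv2.Rodrigues(np.array(get_obs()['orientation']))[0])
# wrist cam offset in tool
o=get_obs();K,D,R,t=cal('wrist');T=cv2.Rodrigues(np.array(o['orientation']))[0]
print('cam in tool',T.T@(-R.T@t-o['ee_pos']),'cam axis in tool',T.T@R.T,K[0,0])
```

```text
scene green 203 89 [ 443.19 -255.76  131.65] (array([ 441.24, -257.37]), array([41.06, 12.27]), 13.26387882232666)
stand 867 (array([ 429.77, -220.89]), array([ 95.27, 150.94]), 12.086050987243652) 75.55263695887275
belt 6852 (array([659.23,  94.96]), array([235.61, 149.15]), 87.51089477539062) 120.27117684451592
plate 2839 (array([645.13, -80.95]), array([150.81, 169.58]), 86.36698913574219)
top green 169 117 [ 438.49 -259.54  133.4 ] (array([ 439.52, -260.01]), array([43.8 , 14.75]), 7.5433349609375)
stand 1492 (array([ 432.41, -221.91]), array([ 90.66, 147.67]), 11.501734733581543) 75.07482199967012
belt 5252 (array([658.6,  93.4]), array([238.57, 150.27]), 87.635498046875) 119.18246473053314
plate 2482 (array([641.77, -89.39]), array([148.56, 174.  ]), 84.33597564697266)
[[ 0.28 -0.96  0.  ]
 [-0.96 -0.28 -0.  ]
 [ 0.    0.   -1.  ]]
cam in tool [  -0.19  -76.36 -162.85] cam axis in tool [[ 1.   -0.    0.  ]
 [ 0.    0.96  0.28]
 [-0.   -0.28  0.96]] 327.662373840444
```

View pics/crop1.png

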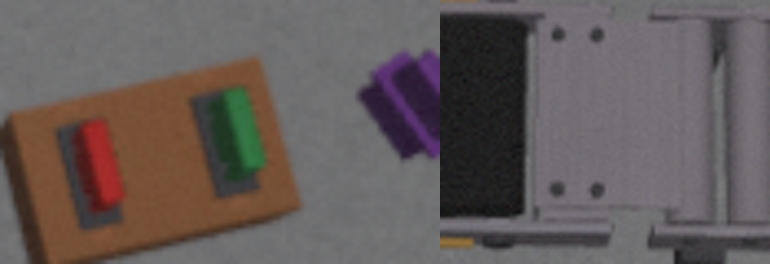

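The crop confirms the choice: green handle in the stand's right-hand slot, gauge centre about (439.4,-260.2), yaw about 12°. The plate/belt seam shows at crop x≈530. With the hand still empty, I'll fly over the gap first to look into it.

```bash
python3 -m inch '[{"tx":-3.4,"ty":-5.14},{"tx":-3.4,"ty":-5.14},{"tx":-3.4,"ty":-5.14},{"tx":-3.4,"ty":-5.14},{"tx":-3.4,"ty":-5.14},{"tx":-3.4,"ty":-5.14},{"tx":-3.4,"ty":-5.14},{"tx":-3.4,"ty":-5.14},{"tx":-3.4,"ty":-5.14},{"tx":-3.4,"ty":-5.14},{"tx":-3.4,"ty":-5.14},{"tx":-3.4,"ty":-5.14}]' | tail -3
python3 -m inch '[{"az":9.4},{"az":9.4},{"tz":0},{"tz":0}]' | tail -3
python3 - <<'E'
from h import *
np.set_printoptions(precision=2,suppress=True)
o=get_obs();c=cal('wrist');im,d=viewer.get_image('wrist');save('pics/w1.png',im);np.savez('w1.npz',im=im,d=d,pos=o['ee_pos'],ori=o['orientation'],K=c[0],D=c[1],R=c[2],t=c[3])
print(o['t'],o['ee_pos'],cv2.Rodrigues(np.array(o['orientation']))[0],o['ft_force'])
E
```

```text
0.9 [ 172.01 -600.87  222.71] [[ 0.28 -0.96  0.  ]
 [-0.96 -0.28 -0.  ]
 [ 0.    0.   -1.  ]] [-0.31  0.01 -0.97]$[0]: bad value
$[0]: bad value
```

View pics/w1.png

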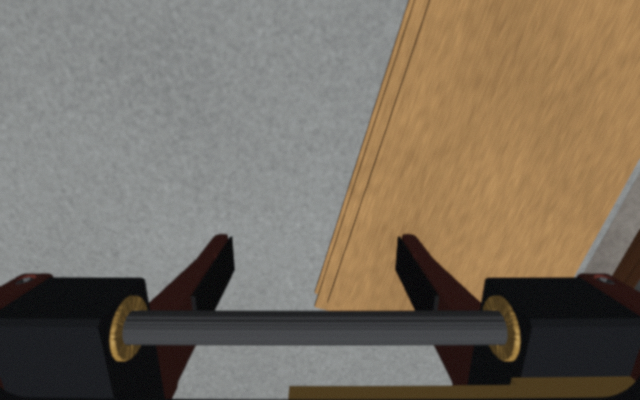

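The calls were refused, most likely because every row needs all its fields. So this view (bench, stacked boards, fingers) is from the start pose. I'll test one full row.

```bash
python3 -m inch '[{"tx":-3.4,"ty":-5.14,"tz":0,"ax":0,"ay":0,"az":0,"jaw":1}]'
```

```text
t: 1.08
ee_pos: [211.1, -555.9, 222.7]
orientation: [2.503, -1.896, 0.002]
ft_force: [0.8, -0.2, 0.2]
width: 88.2
```

```bash
python3 -m inch '[{"tx":-3.4,"ty":-5.14,"tz":0,"ax":0,"ay":0,"az":0,"jaw":1},{"tx":-3.4,"ty":-5.14,"tz":0,"ax":0,"ay":0,"az":0,"jaw":1},{"tx":-3.4,"ty":-5.14,"tz":0,"ax":0,"ay":0,"az":0,"jaw":1},{"tx":-3.4,"ty":-5.14,"tz":0,"ax":0,"ay":0,"az":0,"jaw":1},{"tx":-3.4,"ty":-5.14,"tz":0,"ax":0,"ay":0,"az":0,"jaw":1},{"tx":-3.4,"ty":-5.14,"tz":0,"ax":0,"ay":0,"az":0,"jaw":1},{"tx":-3.4,"ty":-5.14,"tz":0,"ax":0,"ay":0,"az":0,"jaw":1},{"tx":-3.4,"ty":-5.14,"tz":0,"ax":0,"ay":0,"az":0,"jaw":1},{"tx":-3.4,"ty":-5.14,"tz":0,"ax":0,"ay":0,"az":0,"jaw":1},{"tx":-3.4,"ty":-5.14,"tz":0,"ax":0,"ay":0,"az":0,"jaw":1},{"tx":-3.4,"ty":-5.14,"tz":0,"ax":0,"ay":0,"az":0,"jaw":1}]'
python3 -m inch '[{"tx":0,"ty":0,"tz":0,"ax":0,"ay":0,"az":9.4,"jaw":1},{"tx":0,"ty":0,"tz":0,"ax":0,"ay":0,"az":9.4,"jaw":1},{"tx":0,"ty":0,"tz":0,"ax":0,"ay":0,"az":0,"jaw":0.5},{"tx":0,"ty":0,"tz":0,"ax":0,"ay":0,"az":0,"jaw":0.5}]'
python3 - <<'E'
from h import *
np.set_printoptions(precision=3,suppress=True)
o=get_obs();c=cal('wrist');im,d=viewer.get_image('wrist');save('pics/w2.png',im);np.savez('w1.npz',im=im,d=d,pos=o['ee_pos'],ori=o['orientation'],K=c[0],D=c[1],R=c[2],t=c[3])
print(o['t'],o['ee_pos'],cv2.Rodrigues(np.array(o['orientation']))[0],o['ft_force'])
E
```

```text
t: 2.45
ee_pos: [653.9, -37.1, 222.8]
orientation: [-2.509, 1.891, -0.001]
ft_force: [0.7, -0.2, 0.6]
width: 87.8
t: 2.95
ee_pos: [652.7, -39.0, 222.7]
orientation: [-2.169, 2.272, 0.0]
ft_force: [0.0, 0.0, 0.3]
width: 71.4
2.95 [652.662 -38.999 222.712] [[-0.046 -0.999  0.   ]
 [-0.999  0.046  0.   ]
 [-0.    -0.    -1.   ]] [0.011 0.036 0.261]
```

View pics/w2.png

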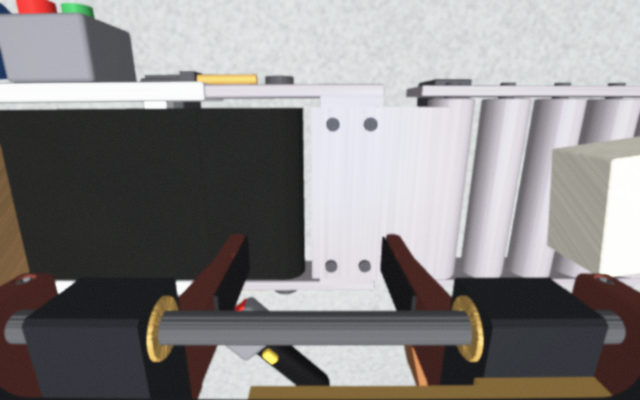

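The wrist picture shows the black belt ending at column ~304 and the plate's edge at ~312, with the gap between them and the belt spanning rows ~108–278. Next I'll measure the edges to sub-pixel.

Run:
```python
from h import *
np.set_printoptions(precision=2,suppress=True)
w=np.load('w1.npz');c=(w['K'],w['D'],w['R'],w['t']);g=w['im'].astype(float).mean(2);d=w['d']
print('cam',-c[2].T@c[3])
for r in(140,180,220): print(r,g[r-4:r+5,298:322].mean(0).round(),d[r,298:322].round())
def plane(uv,z):
    K,D,R,t=c;p=cv2.undistortPoints(np.asarray(uv,float).reshape(-1,1,2),K,D).reshape(-1,2)
    ray=np.c_[p,np.ones(len(p))]@R;C=-R.T@t;return C+ray*((z-C[2])/ray[:,2])[:,None]
# depth-based plate edge & belt
v,u=np.mgrid[125:250,200:420];P=world('wrist',np.c_[u.ravel(),v.ravel()],d[125:250,200:420].ravel(),c).reshape(125,220,3)
z=P[...,2];print('plate z',np.median(z[:,130:160]),'belt z',np.median(z[:,20:60]))
```

```text
cam [728.87 -42.38 385.58]
140 [ 31.  29.  29.  32.  66. 137. 195. 217. 219. 219. 220. 222. 225. 229.
 233. 234. 234. 235. 234. 234. 234. 235. 234. 235.] [271.   0. 273. 274. 276. 281. 380. 381. 380. 381. 380. 381. 380. 380.
 263. 265. 264. 264. 263. 264. 265. 265. 264. 265.]
180 [ 33.  31.  29.  29.  43. 104. 174. 209. 218. 219. 219. 222. 223. 227.
 231. 233. 234. 235. 234. 234. 234. 234. 235. 236.] [279. 280. 281. 282. 284. 287. 393. 393. 393. 393. 393. 392. 393. 392.
 273. 272. 274. 273. 274. 273. 274. 274. 274. 273.]
220 [ 33.  32.  29.  29.  31.  62. 135. 198. 220. 223. 222. 222. 223. 226.
 229. 230. 231. 233. 232. 232. 231. 232. 234. 235.] [286. 288. 290. 292. 293. 296. 300. 407. 408. 407. 409. 407. 407. 409.
 284. 283. 284. 284. 285. 285. 283. 283. 284. 283.]
plate z 117.70643768374299 belt z 120.20054296248097
```

Run:
```python
from h import *
np.set_printoptions(precision=2,suppress=True)
w=np.load('w1.npz');c=(w['K'],w['D'],w['R'],w['t']);d=w['d']
def plane(uv,z):
    K,D,R,t=c;p=cv2.undistortPoints(np.asarray(uv,float).reshape(-1,1,2),K,D).reshape(-1,2)
    ray=np.c_[p,np.ones(len(p))]@R;C=-R.T@t;return C+ray*((z-C[2])/ray[:,2])[:,None]
pe,ne=[],[]
for r in range(125,262):
    far=np.nonzero(d[r,295:330]>d[r,330]+60)[0]+295
    if len(far): pe.append((far.max()+.5,r));ne.append((far.min()-.5,r))
for n,e,z in(('plate',pe,117),('nose',ne,103)):
    Q=plane(e,z);k=np.polyfit(Q[:,0],Q[:,1],1);res=Q[:,1]-np.polyval(k,Q[:,0]);k=np.polyfit(Q[abs(res)<1.5,0],Q[abs(res)<1.5,1],1)
    print(n,len(e),'angle',np.degrees(np.arctan(k[0])),'y@x=650',np.polyval(k,650),'std',res.std(),Q[:,0].min(),Q[:,0].max())
# belt width: rows of belt side edges (black) at cols 150..290
v=w['im'].max(2)
a,b=[],[]
for u in range(210,290,4):
    col=v[:,u]<70;rr=np.nonzero(col[90:300])[0]+90
    s=np.split(rr,np.nonzero(np.diff(rr)>1)[0]+1);s=max(s,key=len);a.append((u,s[0]-.5));b.append((u,s[-1]+.5))
A,B=plane(a,120),plane(b,120);
for n,Q in(('far',A),('near',B)):print(n,np.c_[Q[:,1],Q[:,0]][::3].round(1).tolist())
```

```text
plate 135 angle -2.697366631967957 y@x=650 -36.14250954761023 std 1.9015800367297404 597.0235419150229 714.5612946646709
nose 135 angle -2.588413756144146 y@x=650 -29.293761666124297 std 1.1211513218805007 590.4686610065828 714.1382135718756
far [[39.1, 731.1], [29.7, 730.7], [20.4, 730.2], [11.0, 729.7], [1.6, 729.3], [-7.7, 728.8], [-17.1, 728.4]]
near [[57.4, 597.4], [44.8, 611.4], [32.7, 624.1], [26.8, 580.9], [15.8, 581.4], [4.9, 580.9], [-5.9, 580.4]]
```

The gap is about 6.8 mm wide. At x≈654 the plate's edge is at y≈-36.3 and the nose at y≈-29.5. The line's yaw is -2.6°, so the present tool yaw is already square to it. Next I move over the green gauge.

```bash
python3 -m inch '[{"tx":3.85,"ty":3.38,"tz":0,"ax":0,"ay":0,"az":0,"jaw":0.5},{"tx":3.85,"ty":3.38,"tz":0,"ax":0,"ay":0,"az":0,"jaw":0.5},{"tx":3.85,"ty":3.38,"tz":0,"ax":0,"ay":0,"az":0,"jaw":0.5},{"tx":3.85,"ty":3.38,"tz":0,"ax":0,"ay":0,"az":0,"jaw":0.5},{"tx":3.85,"ty":3.38,"tz":0,"ax":0,"ay":0,"az":0,"jaw":0.5},{"tx":3.85,"ty":3.38,"tz":0,"ax":0,"ay":0,"az":0,"jaw":0.5},{"tx":0,"ty":0,"tz":0,"ax":0,"ay":0,"az":-7.3,"jaw":0.5},{"tx":0,"ty":0,"tz":0,"ax":0,"ay":0,"az":-7.3,"jaw":0.5},{"tx":0,"ty":0,"tz":0,"ax":0,"ay":0,"az":0,"jaw":0.5},{"tx":0,"ty":0,"tz":0,"ax":0,"ay":0,"az":0,"jaw":0.5}]'
python3 - <<'E'
from h import *
np.set_printoptions(precision=2,suppress=True)
o=get_obs();c=cal('wrist');im,d=viewer.get_image('wrist');save('pics/w3.png',im)
T=cv2.Rodrigues(np.array(o['orientation']))[0];print(o['ee_pos'],T)
H,S,V=cv2.split(cv2.cvtColor(im,cv2.COLOR_RGB2HSV))
g=(abs(H.astype(int)-65)<22)&(S>90);P=cloud('wrist',d,g,c);P=P[(np.hypot(P[:,0]-439,P[:,1]+260)<60)&(P[:,2]>60)]
Q=P[P[:,2]>128];print(len(P),len(Q),np.percentile(Q[:,2],[5,50,95]))
r=cv2.minAreaRect(Q[:,:2].astype(np.float32));print(r)
L=(Q-o['ee_pos'])@T;r=cv2.minAreaRect(L[:,:2].astype(np.float32));print('tool frame',r,np.percentile(L,[2,98],axis=0))
E
```

```text
t: 4.25
ee_pos: [438.8, -259.6, 222.8]
orientation: [-2.436, 1.984, -0.0]
ft_force: [0.2, 1.0, -0.2]
width: 43.6
[ 438.81 -259.6   222.78] [[ 0.2  -0.98  0.  ]
 [-0.98 -0.2  -0.  ]
 [ 0.   -0.   -1.  ]]
1073 940 [133.08 135.37 136.63]
((440.4827575683594, -261.5683288574219), (45.91590881347656, 13.63019847869873), 11.41987133026123)
tool frame ((2.2570619583129883, -1.2272758483886719), (13.630414009094238, 45.9151496887207), 0.25533756613731384) [[ -4.52 -23.6   85.89]
 [  8.43  19.94  90.87]]
```

View pics/w3.png

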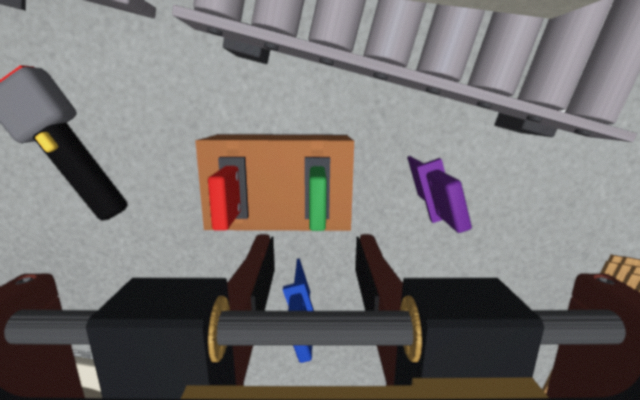

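Green handle at (318,198) between the fingers' lines; red (225,198), blue (299,310) and purple (440,195) are clear of the fingers. I need +2 mm in tool x and -1.2 mm in tool y, then descend and grip.

```bash
python3 -m inch '[{"tx":0.2,"ty":-0.1,"tz":0,"ax":0,"ay":0,"az":0,"jaw":0.5},{"tx":0,"ty":0,"tz":4.4,"ax":0,"ay":0,"az":0,"jaw":0.5},{"tx":0,"ty":0,"tz":4.4,"ax":0,"ay":0,"az":0,"jaw":0.5},{"tx":0,"ty":0,"tz":2.4,"ax":0,"ay":0,"az":0,"jaw":0.5},{"tx":0,"ty":0,"tz":2.0,"ax":0,"ay":0,"az":0,"jaw":0.5},{"tx":0,"ty":0,"tz":0,"ax":0,"ay":0,"az":0,"jaw":0.5},{"tx":0,"ty":0,"tz":0,"ax":0,"ay":0,"az":0,"jaw":0.1},{"tx":0,"ty":0,"tz":0,"ax":0,"ay":0,"az":0,"jaw":0.1},{"tx":0,"ty":0,"tz":0,"ax":0,"ay":0,"az":0,"jaw":0},{"tx":0,"ty":0,"tz":0,"ax":0,"ay":0,"az":0,"jaw":0},{"tx":0,"ty":0,"tz":0,"ax":0,"ay":0,"az":0,"jaw":0},{"tx":0,"ty":0,"tz":0,"ax":0,"ay":0,"az":0,"jaw":0}]'
```

```text
t: 5.8
ee_pos: [440.5, -261.5, 91.3]
orientation: [-2.437, 1.982, -0.001]
ft_force: [-1.3, 0.3, 6.1]
width: 13.8
```

```bash
python3 -m inch '[{"tx":0,"ty":0,"tz":-2,"ax":0,"ay":0,"az":0,"jaw":0},{"tx":0,"ty":0,"tz":-4,"ax":0,"ay":0,"az":0,"jaw":0},{"tx":0,"ty":0,"tz":-4,"ax":0,"ay":0,"az":0,"jaw":0},{"tx":0,"ty":0,"tz":-4.5,"ax":0,"ay":0,"az":0,"jaw":0},{"tx":0,"ty":0,"tz":-4,"ax":0,"ay":0,"az":0,"jaw":0},{"tx":0,"ty":0,"tz":0,"ax":0,"ay":0,"az":0,"jaw":0}]'
python3 -m inch '[{"tx":-2,"ty":-2.8,"tz":0,"ax":0,"ay":0,"az":0,"jaw":0},{"tx":-3,"ty":-4.3,"tz":0,"ax":0,"ay":0,"az":0,"jaw":0},{"tx":-3,"ty":-4.3,"tz":0,"ax":0,"ay":0,"az":0,"jaw":0},{"tx":-3,"ty":-4.3,"tz":0,"ax":0,"ay":0,"az":0,"jaw":0},{"tx":-3,"ty":-4.3,"tz":0,"ax":0,"ay":0,"az":0,"jaw":0},{"tx":-2.5,"ty":-3.3,"tz":0,"ax":0,"ay":0,"az":0,"jaw":0},{"tx":-1.5,"ty":-2.2,"tz":0,"ax":0,"ay":0,"az":0,"jaw":0},{"tx":0,"ty":0,"tz":0,"ax":0,"ay":0,"az":7.2,"jaw":0},{"tx":0,"ty":0,"tz":0,"ax":0,"ay":0,"az":7.2,"jaw":0},{"tx":0,"ty":0,"tz":0,"ax":0,"ay":0,"az":0,"jaw":0},{"tx":0,"ty":0,"tz":0,"ax":0,"ay":0,"az":0,"jaw":0}]'
python3 - <<'E'
from h import *
np.set_printoptions(precision=3,suppress=True)
o=get_obs();im,d=viewer.get_image('wrist');save('pics/w4.png',im);np.savez('w4.npz',im=im,d=d)
c=cal('wrist');T=cv2.Rodrigues(np.array(o['orientation']))[0]
print(o['t'],o['ee_pos'],np.degrees(np.arctan2(T[1,0],T[0,0])),T[:,2],o['ft_force'],o['moment'],o['width'])
for m in masks_of('wrist','go')[:3]:
    P=cloud('wrist',d,m['pixels'],c);L=(P-o['ee_pos'])@T;print(m['score'],m['location'],np.percentile(L,[2,50,98],axis=0))
E
```

```text
t: 6.55
ee_pos: [441.5, -262.2, 278.4]
orientation: [-2.437, 1.981, -0.009]
ft_force: [0.2, -0.4, -1.6]
width: 14.1
t: 7.92
ee_pos: [652.4, -33.1, 274.3]
orientation: [2.172, -2.268, -0.002]
ft_force: [0.3, 1.0, -2.4]
width: 14.0
7.925 [652.444 -33.144 274.298] -92.49733626507253 [-0.002  0.    -1.   ] [ 0.302  1.038 -2.404] [ 0.042 -0.025  0.032] 14.043328170737851
0.78 [555.9, 288.9] [[329.945 155.855 205.118]
 [341.971 168.303 247.476]
 [361.343 196.818 273.24 ]]
0.72 [314.5, 246.1] [[-11.381 -29.691 -45.642]
 [ -0.354 -19.826 -38.135]
 [ 10.65    4.494  63.986]]
0.52 [483.1, 392.6] [[231.82  307.464 195.318]
 [241.666 315.193 202.237]
 [266.776 364.346 271.674]]
```

View pics/w4.png

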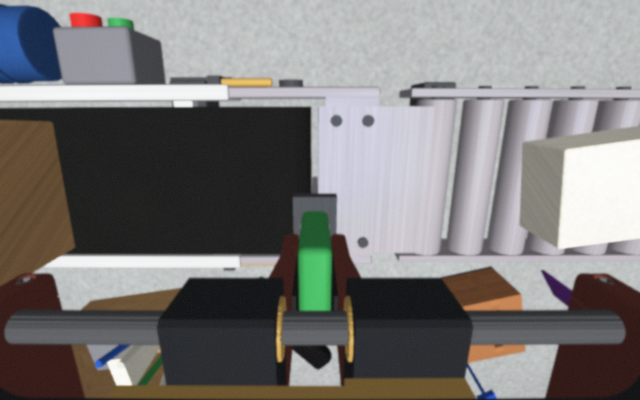

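The gauge hangs straight and centred in the hand: handle (314,245), dark shoulder (315,205). The gap is at columns 312–318. Now I lower the blade tip just below plate level, checking the force.

```bash
python3 -m inch '[{"tx":0,"ty":-0.15,"tz":2,"ax":0,"ay":0,"az":0,"jaw":0},{"tx":0,"ty":0,"tz":3,"ax":0,"ay":0,"az":0,"jaw":0},{"tx":0,"ty":0,"tz":1,"ax":0,"ay":0,"az":0,"jaw":0},{"tx":0,"ty":0,"tz":0,"ax":0,"ay":0,"az":0,"jaw":0}]'
python3 -m inch '[{"tx":0,"ty":0,"tz":0.5,"ax":0,"ay":0,"az":0,"jaw":0},{"tx":0,"ty":0,"tz":0.4,"ax":0,"ay":0,"az":0,"jaw":0},{"tx":0,"ty":0,"tz":0,"ax":0,"ay":0,"az":0,"jaw":0}]'
python3 -m inch '[{"tx":0,"ty":0,"tz":0.3,"ax":0,"ay":0,"az":0,"jaw":0},{"tx":0,"ty":0,"tz":0.3,"ax":0,"ay":0,"az":0,"jaw":0},{"tx":0,"ty":0,"tz":0,"ax":0,"ay":0,"az":0,"jaw":0}]'
```

```text
t: 8.52
ee_pos: [654.0, -33.1, 214.5]
orientation: [2.169, -2.271, -0.002]
ft_force: [0.4, 0.3, -2.4]
width: 13.9
t: 8.9
ee_pos: [654.5, -33.1, 206.7]
orientation: [-2.17, 2.272, -0.0]
ft_force: [1.0, -0.3, -2.8]
width: 13.8
t: 9.28
ee_pos: [654.4, -33.2, 200.3]
orientation: [2.17, -2.271, -0.001]
ft_force: [-0.1, 0.4, -1.9]
width: 13.9
```

```bash
python3 -m inch '[{"tx":0,"ty":0,"tz":0.2,"ax":0,"ay":0,"az":0,"jaw":0},{"tx":0,"ty":0,"tz":0.2,"ax":0,"ay":0,"az":0,"jaw":0},{"tx":0,"ty":0,"tz":0,"ax":0,"ay":0,"az":0,"jaw":0}]'
python3 -m inch '[{"tx":0,"ty":0,"tz":0.2,"ax":0,"ay":0,"az":0,"jaw":0},{"tx":0,"ty":0,"tz":0,"ax":0,"ay":0,"az":0,"jaw":0}]'
for i in 1; do :; done
python3 -m inch '[{"tx":0.05,"ty":0,"tz":0,"ax":0,"ay":0,"az":0,"jaw":0},{"tx":0,"ty":0,"tz":0,"ax":0,"ay":0,"az":0,"jaw":0}]'
python3 -m inch '[{"tx":0.05,"ty":0,"tz":0,"ax":0,"ay":0,"az":0,"jaw":0},{"tx":0,"ty":0,"tz":0,"ax":0,"ay":0,"az":0,"jaw":0}]'
```

```text
t: 9.65
ee_pos: [654.4, -33.1, 196.4]
orientation: [2.17, -2.272, -0.0]
ft_force: [-0.7, 0.0, -1.9]
width: 14.1
t: 9.9
ee_pos: [654.4, -33.1, 194.5]
orientation: [2.17, -2.272, -0.0]
ft_force: [0.1, -0.8, -2.0]
width: 13.5
t: 10.15
ee_pos: [654.6, -33.7, 194.7]
orientation: [-2.17, 2.272, -0.0]
ft_force: [-0.1, -0.0, -1.9]
width: 14.0
t: 10.4
ee_pos: [654.5, -34.2, 194.7]
orientation: [-2.17, 2.272, -0.0]
ft_force: [0.2, -0.1, -1.3]
width: 13.8
```

Still free. I keep feeling towards the plate in 0.5 mm steps.

```bash
python3 -m inch '[{"tx":0.05,"ty":0,"tz":0,"ax":0,"ay":0,"az":0,"jaw":0},{"tx":0,"ty":0,"tz":0,"ax":0,"ay":0,"az":0,"jaw":0}]'
python3 -m inch '[{"tx":0.05,"ty":0,"tz":0,"ax":0,"ay":0,"az":0,"jaw":0},{"tx":0,"ty":0,"tz":0,"ax":0,"ay":0,"az":0,"jaw":0}]'
```

```text
t: 10.65
ee_pos: [654.5, -34.5, 194.7]
orientation: [-2.17, 2.272, 0.0]
ft_force: [-0.3, -0.0, -1.3]
width: 13.9
t: 10.9
ee_pos: [654.5, -34.6, 194.7]
orientation: [-2.169, 2.271, 0.001]
ft_force: [0.5, 3.5, -1.3]
width: 13.9
```

```bash
python3 -m inch '[{"tx":0.05,"ty":0,"tz":0,"ax":0,"ay":0,"az":0,"jaw":0},{"tx":0,"ty":0,"tz":0,"ax":0,"ay":0,"az":0,"jaw":0}]'
```

```text
t: 11.15
ee_pos: [654.5, -34.8, 194.7]
orientation: [-2.169, 2.271, 0.002]
ft_force: [0.5, 6.2, -1.0]
width: 13.9
```

Contact with the plate face at y≈-34.5, agreeing with the camera (plate edge -36.5). I back off to about 0.6 mm clearance and lower.

```bash
python3 -m inch '[{"tx":-0.18,"ty":0,"tz":0,"ax":0,"ay":0,"az":0,"jaw":0},{"tx":0,"ty":0,"tz":0,"ax":0,"ay":0,"az":0,"jaw":0}]'
python3 -m inch '[{"tx":0,"ty":0,"tz":0.2,"ax":0,"ay":0,"az":0,"jaw":0},{"tx":0,"ty":0,"tz":0.2,"ax":0,"ay":0,"az":0,"jaw":0},{"tx":0,"ty":0,"tz":0,"ax":0,"ay":0,"az":0,"jaw":0}]'
```

```text
t: 11.4
ee_pos: [654.5, -34.3, 194.7]
orientation: [2.17, -2.271, 0.001]
ft_force: [-0.6, 0.3, -2.2]
width: 13.9
t: 11.78
ee_pos: [654.4, -34.0, 190.3]
orientation: [2.169, -2.272, -0.0]
ft_force: [-0.3, 0.0, -2.2]
width: 13.8
```

```bash
python3 -m inch '[{"tx":0,"ty":0,"tz":0.2,"ax":0,"ay":0,"az":0,"jaw":0},{"tx":0,"ty":0,"tz":0.2,"ax":0,"ay":0,"az":0,"jaw":0},{"tx":0,"ty":0,"tz":0,"ax":0,"ay":0,"az":0,"jaw":0}]'
python3 -m inch '[{"tx":0,"ty":0,"tz":0.2,"ax":0,"ay":0,"az":0,"jaw":0},{"tx":0,"ty":0,"tz":0.2,"ax":0,"ay":0,"az":0,"jaw":0},{"tx":0,"ty":0,"tz":0,"ax":0,"ay":0,"az":0,"jaw":0}]'
```

```text
t: 12.15
ee_pos: [654.4, -33.9, 186.4]
orientation: [2.17, -2.272, -0.001]
ft_force: [0.1, -0.4, -2.2]
width: 14.2
t: 12.52
ee_pos: [654.4, -33.8, 182.4]
orientation: [2.17, -2.272, -0.0]
ft_force: [-0.4, 0.5, -1.5]
width: 13.8
```

The blade tip is past the narrowest height and free, so I continue down.

```bash
python3 -m inch '[{"tx":0,"ty":0,"tz":0.4,"ax":0,"ay":0,"az":0,"jaw":0},{"tx":0,"ty":0,"tz":0.4,"ax":0,"ay":0,"az":0,"jaw":0},{"tx":0,"ty":0,"tz":0.4,"ax":0,"ay":0,"az":0,"jaw":0},{"tx":0,"ty":0,"tz":0,"ax":0,"ay":0,"az":0,"jaw":0}]'
python3 -m inch '[{"tx":0,"ty":0,"tz":0.4,"ax":0,"ay":0,"az":0,"jaw":0},{"tx":0,"ty":0,"tz":0.4,"ax":0,"ay":0,"az":0,"jaw":0},{"tx":0,"ty":0,"tz":0.4,"ax":0,"ay":0,"az":0,"jaw":0},{"tx":0,"ty":0,"tz":0,"ax":0,"ay":0,"az":0,"jaw":0}]'
```

```text
t: 13.02
ee_pos: [654.2, -33.8, 170.1]
orientation: [2.17, -2.271, -0.001]
ft_force: [0.6, 0.2, -2.0]
width: 14.0
t: 13.52
ee_pos: [654.2, -33.8, 158.2]
orientation: [2.17, -2.271, -0.001]
ft_force: [-0.3, -1.2, -2.4]
width: 13.8
```

```bash
python3 -m inch '[{"tx":0,"ty":0,"tz":0.4,"ax":0,"ay":0,"az":0,"jaw":0},{"tx":0,"ty":0,"tz":0.4,"ax":0,"ay":0,"az":0,"jaw":0},{"tx":0,"ty":0,"tz":0.4,"ax":0,"ay":0,"az":0,"jaw":0},{"tx":0,"ty":0,"tz":0,"ax":0,"ay":0,"az":0,"jaw":0}]'
python3 -m inch '[{"tx":0,"ty":0,"tz":0.3,"ax":0,"ay":0,"az":0,"jaw":0},{"tx":0,"ty":0,"tz":0.3,"ax":0,"ay":0,"az":0,"jaw":0},{"tx":0,"ty":0,"tz":0,"ax":0,"ay":0,"az":0,"jaw":0}]'
```

```text
t: 14.02
ee_pos: [654.2, -33.8, 146.2]
orientation: [2.17, -2.271, -0.001]
ft_force: [0.6, -0.5, -2.3]
width: 14.2
t: 14.4
ee_pos: [654.3, -33.8, 140.3]
orientation: [2.17, -2.272, -0.001]
ft_force: [0.8, -0.5, -1.4]
width: 13.9
```

```bash
python3 -m inch '[{"tx":0,"ty":0,"tz":0.2,"ax":0,"ay":0,"az":0,"jaw":0},{"tx":0,"ty":0,"tz":0.2,"ax":0,"ay":0,"az":0,"jaw":0},{"tx":0,"ty":0,"tz":0,"ax":0,"ay":0,"az":0,"jaw":0}]'
python3 -m inch '[{"tx":0.06,"ty":0,"tz":0,"ax":0,"ay":0,"az":0,"jaw":0},{"tx":0,"ty":0,"tz":0,"ax":0,"ay":0,"az":0,"jaw":0}]'
```

```text
t: 14.78
ee_pos: [654.4, -33.9, 136.5]
orientation: [2.17, -2.272, -0.0]
ft_force: [-0.1, -0.5, -2.5]
width: 13.7
t: 15.02
ee_pos: [654.5, -34.4, 136.7]
orientation: [-2.17, 2.272, 0.0]
ft_force: [0.2, -0.3, -1.6]
width: 13.7
```

```bash
python3 -m inch '[{"tx":0,"ty":0,"tz":0.1,"ax":0,"ay":0,"az":0,"jaw":0},{"tx":0,"ty":0,"tz":0.1,"ax":0,"ay":0,"az":0,"jaw":0},{"tx":0,"ty":0,"tz":0,"ax":0,"ay":0,"az":0,"jaw":0}]'
python3 -m inch '[{"tx":0,"ty":0,"tz":0.05,"ax":0,"ay":0,"az":0,"jaw":0},{"tx":0,"ty":0,"tz":0,"ax":0,"ay":0,"az":0,"jaw":0}]'
```

```text
t: 15.4
ee_pos: [654.5, -34.4, 134.6]
orientation: [-2.17, 2.272, 0.0]
ft_force: [0.6, 1.0, -2.7]
width: 13.4
t: 15.65
ee_pos: [654.5, -34.4, 134.1]
orientation: [-2.17, 2.272, 0.0]
ft_force: [0.5, 1.1, -2.1]
width: 13.6
```

```bash
python3 -m inch '[{"tx":0,"ty":0,"tz":0.05,"ax":0,"ay":0,"az":0,"jaw":0},{"tx":0,"ty":0,"tz":0,"ax":0,"ay":0,"az":0,"jaw":0}]'
python3 -m inch '[{"tx":0,"ty":0,"tz":0.05,"ax":0,"ay":0,"az":0,"jaw":0},{"tx":0,"ty":0,"tz":0,"ax":0,"ay":0,"az":0,"jaw":0}]'
```

```text
t: 15.9
ee_pos: [654.5, -34.4, 133.7]
orientation: [-2.17, 2.272, 0.0]
ft_force: [0.4, 1.6, -1.8]
width: 13.7
t: 16.15
ee_pos: [654.6, -34.4, 133.4]
orientation: [-2.17, 2.272, -0.0]
ft_force: [-0.2, 1.3, 0.9]
width: 13.8
```

```bash
python3 -m inch '[{"tx":0,"ty":0,"tz":0.05,"ax":0,"ay":0,"az":0,"jaw":0},{"tx":0,"ty":0,"tz":0,"ax":0,"ay":0,"az":0,"jaw":0}]'
```

```text
t: 16.4
ee_pos: [654.6, -34.4, 133.4]
orientation: [-2.17, 2.272, -0.0]
ft_force: [-2.7, 0.8, 5.4]
width: 13.7
```

The shoulder has touched at TCP z=133.4 against 133.3 predicted. One small further press to confirm it is seated, then release.

```bash
python3 -m inch '[{"tx":0,"ty":0,"tz":0.05,"ax":0,"ay":0,"az":0,"jaw":0},{"tx":0,"ty":0,"tz":0,"ax":0,"ay":0,"az":0,"jaw":0}]'
python3 -m inch '[{"tx":0,"ty":0,"tz":-0.05,"ax":0,"ay":0,"az":0,"jaw":0},{"tx":0,"ty":0,"tz":0,"ax":0,"ay":0,"az":0,"jaw":0}]'
python3 -m inch '[{"tx":0,"ty":0,"tz":0,"ax":0,"ay":0,"az":0,"jaw":0.2},{"tx":0,"ty":0,"tz":0,"ax":0,"ay":0,"az":0,"jaw":0.3},{"tx":0,"ty":0,"tz":0,"ax":0,"ay":0,"az":0,"jaw":0.4},{"tx":0,"ty":0,"tz":0,"ax":0,"ay":0,"az":0,"jaw":0.5},{"tx":0,"ty":0,"tz":0,"ax":0,"ay":0,"az":0,"jaw":0.5}]'
python3 - <<'E'
from h import *
o=get_obs();im,d=viewer.get_image('wrist');im2,d2=viewer.get_image('scene')
a=cv2.resize(im[100:340,200:440],(400,400),interpolation=cv2.INTER_CUBIC);b=cv2.resize(im2[180:280,200:300],(400,400),interpolation=cv2.INTER_CUBIC)
save('pics/rel.png',np.hstack([a,b]))
E
```

```text
t: 16.65
ee_pos: [654.6, -34.4, 133.3]
orientation: [-2.17, 2.272, -0.0]
ft_force: [-4.4, 1.7, 8.6]
width: 13.8
t: 16.9
ee_pos: [654.6, -34.4, 133.4]
orientation: [-2.17, 2.272, -0.0]
ft_force: [-3.2, 1.0, 6.1]
width: 13.8
t: 17.52
ee_pos: [654.5, -34.5, 132.6]
orientation: [2.17, -2.272, -0.0]
ft_force: [-0.5, 0.3, -0.7]
width: 44.0
```

View pics/rel.png

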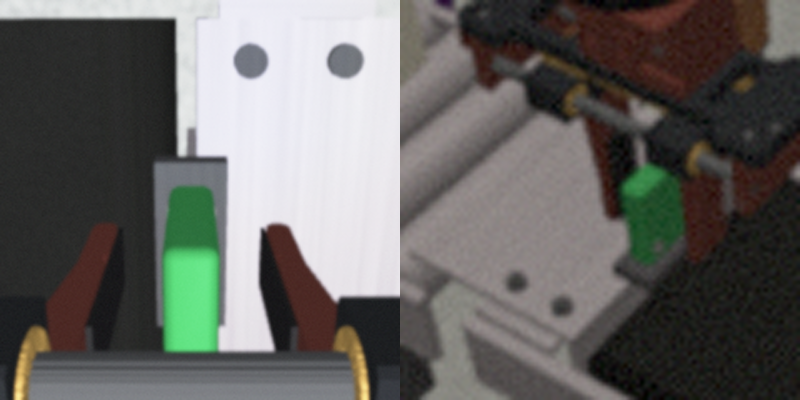

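The gauge stands free between the open fingers (left crop, x≈190), its shoulder square on the plate and the blade in the gap. I retreat straight up and check its pose.

```bash
python3 -m inch '[{"tx":0,"ty":0,"tz":-2,"ax":0,"ay":0,"az":0,"jaw":0.5},{"tx":0,"ty":0,"tz":-3,"ax":0,"ay":0,"az":0,"jaw":0.5},{"tx":0,"ty":0,"tz":-4,"ax":0,"ay":0,"az":0,"jaw":0.5},{"tx":0,"ty":0,"tz":-4,"ax":0,"ay":0,"az":0,"jaw":0.5},{"tx":0,"ty":2,"tz":-2,"ax":0,"ay":0,"az":0,"jaw":0.5},{"tx":0,"ty":4,"tz":0,"ax":0,"ay":0,"az":0,"jaw":0.5},{"tx":0,"ty":4,"tz":0,"ax":0,"ay":0,"az":0,"jaw":0.5},{"tx":0,"ty":0,"tz":0,"ax":0,"ay":0,"az":0,"jaw":0.5},{"tx":0,"ty":0,"tz":0,"ax":0,"ay":0,"az":0,"jaw":0.5}]'
python3 - <<'E'
from h import *
np.set_printoptions(precision=2,suppress=True)
im2,d2=viewer.get_image('scene')
c=cal('wrist');im,d=viewer.get_image('wrist');save('pics/fin.png',np.hstack([cv2.resize(im[0:300,160:460],(400,400)),cv2.resize(im2[120:280,160:320],(400,400))]))
H,S,V=cv2.split(cv2.cvtColor(im,cv2.COLOR_RGB2HSV));g=(abs(H.astype(int)-65)<22)&(S>90)
P=cloud('wrist',d,g,c);P=P[np.hypot(P[:,0]-654,P[:,1]+34)<50];zt=np.percentile(P[:,2],90);Q=P[P[:,2]>zt-4]
print('top z',zt,len(Q),cv2.minAreaRect(Q[:,:2].astype(np.float32)))
v,u=np.mgrid[:400,:640];A=world('wrist',np.c_[u.ravel(),v.ravel()],d.ravel(),c)
s=A[(abs(A[:,0]-654)<45)&(abs(A[:,1]+34.5)<20)&(abs(A[:,2]-125.5)<2.5)];print('shoulder top',len(s),np.median(s[:,2]),cv2.minAreaRect(s[:,:2].astype(np.float32)))
print('shoulder slope x,y',np.linalg.lstsq(np.c_[s[:,:2]-s[:,:2].mean(0),np.ones(len(s))],s[:,2],rcond=None)[0])
E
```

```text
t: 18.75
ee_pos: [555.7, -29.9, 284.1]
orientation: [-2.169, 2.27, -0.003]
ft_force: [0.9, -1.1, 0.1]
width: 44.0
top z 178.51400053671173 1076 ((654.0121459960938, -34.56270980834961), (13.521036148071289, 44.617774963378906), 87.04192352294922)
shoulder top 708 125.81963373550798 ((654.1685180664062, -34.3553466796875), (23.73174285888672, 59.61552810668945), 87.60105895996094)
shoulder slope x,y [  0.   -0.  125.8]
```

View pics/fin.png

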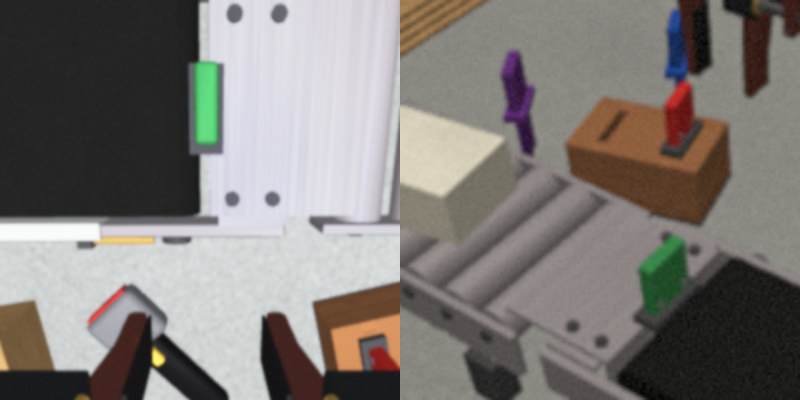

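The gauge is home: shoulder top at 125.8 mm (125 nominal plus the camera's ~0.7 offset on the plate), level, yaw -2.4…-3.0° against the line's -2.6°, mid width. Everything else is undisturbed, so I hand in.

```bash
python3 -c "from workcell import ctrl; print(ctrl.close_job())"
```

```text
the job is handed in; nothing more can be done
None
```

The green gauge is standing in the gap between the belt nose and the plate, with its shoulder home on the plate, and the job is handed in. I took it from the stand and felt for the plate's folded edge, touching it with about 6 N. I then lowered the blade into the gap still in the grip, pressed it home with about 9 N, let go and backed the arm clear.

**Last checks**
- **Height:** the shoulder touched at TCP z 133.4 mm against 133.3 expected. Its top then measured 125.8 mm (125 nominal), and the camera also read the plate about 0.7 mm high. The shoulder is level.
- **Square and centred:** the gauge's yaw is -2.4 to -3.0° against the line's -2.6°. It sits at x ≈ 654 mm, within about 1 mm of the belt's middle.
- **Everything else:** in the last pictures the red gauge is still in the stand. The blue and purple look-alikes, scanner and white box look undisturbed. I did not re-measure their positions, and the parcel is outside those crops.
- **Time and contact:** it took about 19 s, and the arm is touching nothing.

My first two move calls were refused for missing fields, so nothing moved. No check failed.

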